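# Fit a keyed handle to a load switch and switch it on

## Robot

A 6-joint arm with a two-finger parallel gripper is mounted at the origin on the work surface. World frame = base frame: x ahead of the robot, y to its left, z up, the work surface at z = 0. Lengths are in m, angles in rad, forces in N, time in s.
With the tool pointing down it reaches from about 0.425 to 0.95 m from the base axis. Payload 14.7 kg.
Tool frame: the origin (TCP) lies midway between the tips of the shut fingers; the grasp point (between the pads) lies behind it (robot.hold_point_z is the z of the grasp point in the tool frame, in m); z points along the fingers, y is the line along which they close (so a half turn about z gives the same grasp; the last joint's range is limited). The gripper opens to 85 mm and grips with 20 to 120 N. Pads are 22 mm wide; open, the fingers measure 114 mm over their backs; the gripper's body (76 mm by 85 mm) begins 54 mm behind the grasp point. The pads swing forward as they close: fully open they stand 13 mm farther back than shut.
Start: joints at [-1.283, 0.48, 1.596, -0, 1.065, -0.047], TCP at [0.214, -0.614, 0.231] pointing down, gripper open.
Joint ranges: [-2.75, 2.75], [-0.82, 2.05], [0.23, 2.67], [-1.56, 4.7], [0.09, 2.69], [-2.92, 2.92]. Speed limits (rad/s): [1.89, 1.89, 2.39, 3.01, 3.01, 3.01].

## Interface

Orientations are given as a rotation vector (axis times angle).
In Python, from bench import robot gives the robot as it stands.
- The arm moves only by the tool servo_tool, never from a script. Its argument "series" is a list that holds one entry, the list of rows, each a list of 7 numbers: the shift along the world's x, y, z in units of 50 mm (1.0 is 50 mm), then the turn, a rotation vector about the world's x, y, z in rad, then the opening in per cent of the stroke, from 0 (shut) to 100 (fully open). In form: [[[x, y, z, ax, ay, az, grip], ...]]. A call has 1 to 8 rows; each row shifts and turns the commanded pose from where the row before left it; what a row does not reach is not made up. A row lasts 1/8 s, in which the tool goes at most 62.5 mm and 10.7 degrees, less where a joint would pass 70% of its speed; a pose out of reach is approached as far as the arm can. A call is refused whole if a number of a shift passes 1 or a number of a turn 0.188, either way. A call with a gripper value outside its range is refused whole. The fingers move at their own pace and stop on an object; "grip_force" is the grip in N (left out, the last holds). Time passes only in rows, so rows that do not move let the fingers close. It gives the time, the measured TCP pose, the force, the opening and the grip force at its end, in the units of the state.
- robot.sense(): the state, without advancing time (a new reading comes with each control period).
- robot.get_image(name): name is "scene" or "top" or "wrist"; returns a dict with "img" (420x560x3 uint8, red, green, blue), "fx", "fy", "cx", "cy" (pixels), "world_to_cam" (4x4, takes a point from world to camera coordinates). Camera axes: x right, y down, z forward; pixel columns grow to the right and rows downward; lengths in m; the calibration is good to about 2 mm. A picture is of the moment at which its call begins. There is no depth.
- robot.finish_job(): hands the job in; it is judged then, once.
Trained networks look in the newest picture that a camera, given by its name, has taken for a name from the list of things; names that differ only in an ending like _2 or _b are one class to them, and where a whole thing is asked for, a point or a joint stands for the part that bears it (a point fixed in the world has none). Each returns a list of dicts, best first, with "score" (0 to 1); they miss things now and then, are a little off and sometimes report something else, mostly with a low value. They report only what shows in the picture. A call takes as long as a camera call. They do not tell look-alikes from the thing itself.
- robot.outline_of(camera, thing): "pixels" (420x560 bool, what is visible of it) and "centre" ([row, column] in pixels, amid what is visible of it).
The state is a dict: "time": time; "joint_positions": joint angles; "joint_velocities": joint speeds; "effort": joint torques, N m; "ee_pos": TCP position; "tool_rot": TCP orientation; "contact_force": force on the tool from outside, world axes, zero at the start; "wrist_torque": the same for the moment, N m; "gripper_width": opening from 0.0 (shut) to 1.0 (fully open); "finger_force": force on a finger pad.
Only numpy, scipy, OpenCV 4.12 (cv2) and the standard library are available. Lean on these libraries where they do the work, as an engineer would, in place of code of your own. Each camera call takes 0.05 s, during which the arm holds its last target. There are 200 camera calls.

## Task

Take the red handle out of the wooden block and fit it to the rotary switch: let its shaft down through the cover, turn it gently, feeling for the keyway, until the key drops in, and seat it fully home with the flange flush on the cover. Then turn the handle clockwise until its white pointer stands at the green ON mark, and let go. Do not force the shaft against the switch, and leave the black handle and everything else on the bench where it is.

Things in the scene. Friction and masses are not known exactly. Their poses are not given: they have to be found in the camera images.
- switch: Rotary load switch bolted to the bench: grey housing 110 x 110 mm, yellow cover, its top 60 mm above the origin; black terminal strips 22 mm high stick out 16 mm at its +x and -x sides. Origin: centre of the underside, on the switch axis, z up. Marks on the cover: white bar on the +x side = OFF, green bar on the -y side = ON (a quarter turn clockwise from OFF, seen from above).
- switch_mouth (a point): Centre of the round opening, 34 mm across, in the cover, level with its top (60 mm above the bench). Axes as the switch.
- switch_hub (a point): Point on the axis level with the flat top of the brass hub, 14 mm below the cover's top, axes as the switch. Hub: 28 mm deep, round bore 19.2 mm right through, one keyway 7.6 mm wide reaching 16.5 mm from the axis. The keyway's angle is not reported: anywhere 8 to 75 degrees past OFF towards ON. The hub turns about the axis against about 0.2 N m friction, stops at ON, stays where left.
- red_handle: Operating handle: red grip bar 60 mm long (its x), 14 mm thick (its y), from 6 to 40 mm above the origin, on a round black flange 44 mm across, 6 mm thick. Origin: centre of the flange's underside, on the shaft axis, z up. 0.1 to 0.2 kg. It stands in either hole of the wooden block, flange on the block's top, bar along the block's x to within 25 degrees.
- red_handle_tip (a point): Lower end of the red handle's steel shaft (home, the flange lies on the cover), 50 mm below the flange's underside. Shaft 16 mm across, its last 8 mm tapering to 10 mm.
- red_handle_key (a point): Outer lower edge of the key on the shaft's +x side: 6 mm wide, reaching 14.5 mm from the axis, from the flange to 30 mm below it. Over a hub that is not lined up the shaft enters the bore but the key rests on the hub's top face, with the flange 16 mm above the cover.
- red_handle_pointer (a point): Middle of the upper edge of the red bar's pointer end (+x end, 30 mm from the axis, 40 mm above the flange's underside), marked by a white stripe on the bar's top; the key is on the same side.
- black_handle: Spare handle of the same shape and size with black bar and grey flange, in the other hole of the wooden block. Not wanted. Origin and axes as the red one.
- rack: Wooden holding block fixed to the bench, 190 mm (its x) x 84 mm x 58 mm high, two holes 34 mm across, right through, 48 mm either side of the middle along x. Origin: centre of the underside.
- multimeter: Yellow multimeter lying on its back, 160 x 82 x 42 mm, bystander; origin under its centre.
- screwdriver: Screwdriver lying on the bench, about 200 mm long, up to 30 mm high, bystander; origin on its underside.
- screw_tray: Open blue tray of four cells, 120 x 90 x 35 mm, bystander; origin under its centre.
- keypad: White hand-held keypad lying flat, 115 x 65 x 15 mm, bystander; origin under its centre.
- control_board: Green circuit board on a black carrier, 130 x 100 mm, up to 36 mm high, bystander; origin under its centre.
- cleaner: Clear cleaner bottle, 60 mm across, 150 mm high, bystander; origin under its centre.
Mind the look-alikes: they are no part of the job. Leave any orange look-alike of the red_handle alone.

How it is judged:
By the outcome, as a careful person would: the job done as asked, in the order asked, and still so for the second after the job is handed in, with the robot touching nothing.
It also fails if it takes over 54 s, if anything falls off the work surface, if the arm or the gripper's body presses on something with over 40 N, if the wrist force passes 120 N, or if a joint passes its speed limit or range.

## Working session

There is one attempt and no reset: what is moved stays moved. The work goes in short steps, Python scripts to look and compute and a tool call to move; the robot and the scene stay as the last step left them, time stands still between calls to the robot, and variables do not carry over. Pictures are saved under pics/ and viewed, at most 10 in all, crops included, and the job is handed in when it is done.

Besides the shell and the picture viewer there is one more tool, called after "Emit:" as a command line: name --argument value ..., lists and objects as JSON in quotes. servo_tool: Moves the arm, as the interface text tells. Its arguments: {"type":"object","properties":{"series":{"type":"array","items":{"type":"array","items":{"type":"array","items":{"type":"number"}}}},"grip_force":{"type":"number"}},"required":["series"]}

```bash
mkdir -p pics; cat > h.py <<'E'
import numpy as np, cv2
from bench import robot
def ray(im,r,c):
    W=np.array(im["world_to_cam"]);R=W[:3,:3];t=W[:3,3]
    return -R.T@t, R.T@np.array([(c-im["cx"])/im["fx"],(r-im["cy"])/im["fy"],1])
def atz(im,r,c,z):
    o,d=ray(im,r,c); return o+d*(z-o[2])/d[2]
def proj(im,p):
    W=np.array(im["world_to_cam"]);q=W[:3,:3]@np.array(p)+W[:3,3]
    return np.array([im["cy"]+im["fy"]*q[1]/q[2],im["cx"]+im["fx"]*q[0]/q[2]])
def save(n,a): cv2.imwrite("pics/"+n,cv2.cvtColor(a,cv2.COLOR_RGB2BGR))
E
python3 - <<'E'
from h import *
np.set_printoptions(precision=4,suppress=True)
print(robot.hold_point_z, robot.sense())
zs=dict(red_handle=.07,black_handle=.07,rack=.058,switch=.06)
for n in ["top","scene"]:
    im=robot.get_image(n); save(n+"1.png",im["img"]); o,d=ray(im,210,280); print(n,im["fx"],o,d)
    for t,z in zs.items():
        for x in robot.outline_of(n,t)[:3]:
            print(t,round(x["score"],2),x["centre"],x["pixels"].sum(),atz(im,*x["centre"],z))
E
```

```text
-0.0187 {'time': 0.0, 'joint_positions': array([-1.2826,  0.4808,  1.5969,  0.    ,  1.0651, -0.0466]), 'joint_velocities': array([-0.    ,  0.0027, -0.0005,  0.002 ,  0.0022,  0.0015]), 'effort': array([  0.0068, -95.0604, -43.0175,   0.0005,   0.0127,   0.    ]), 'ee_pos': array([ 0.2135, -0.6135,  0.2307]), 'tool_rot': array([-3.0965, -0.5232,  0.0002]), 'contact_force': array([-0.3734,  0.9322, -0.5469]), 'wrist_torque': array([-0.0322,  0.0068,  0.0128]), 'finger_force': 0.0, 'gripper_width': 0.9996402311902159}
top 408.0899702416074 [ 0.4579 -0.0173  1.1497] [ 0.0577  0.023  -0.9981]
red_handle 0.82 [202.7, 215.8] 227 [0.5421 0.1783 0.07  ]
red_handle 0.73 [249.5, 198.9] 315 [0.4186 0.2236 0.07  ]
red_handle 0.69 [287.7, 218.1] 242 [0.3179 0.173  0.07  ]
black_handle 0.81 [171.2, 208.2] 294 [0.6269 0.1984 0.07  ]
rack 0.77 [189.7, 214.9] 2056 [0.5783 0.1828 0.058 ]
switch 0.73 [203.5, 352.2] 2187 [ 0.5356 -0.1851  0.06  ]
switch 0.43 [250.2, 145.9] 1608 [0.4181 0.3683 0.06  ]
scene 404.56646539190626 [1.1655 0.6112 0.7115] [-0.5763 -0.5828 -0.5729]
red_handle 0.91 [236.3, 390.2] 338 [0.4077 0.2392 0.07  ]
red_handle 0.77 [218.2, 353.7] 437 [0.4091 0.1271 0.07  ]
red_handle 0.68 [211.8, 385.4] 327 [0.3243 0.1711 0.07  ]
black_handle 0.92 [269.1, 317.9] 333 [0.6263 0.1872 0.07  ]
rack 0.83 [276.1, 325.5] 2488 [0.6216 0.2067 0.058 ]
switch 0.91 [205.2, 243.4] 1712 [ 0.5664 -0.1436  0.06  ]
```

View pics/top1.png

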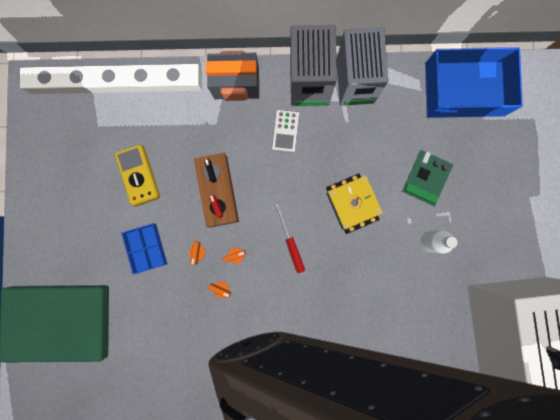

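View pics/scene1.png

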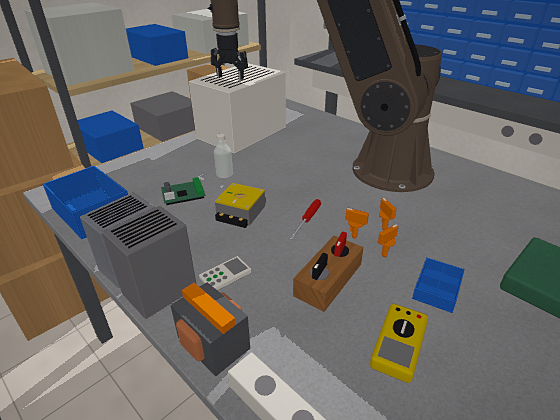

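The top view shows the red handle in the block at (205,216). Its black twin is at (170,210). The three orange look-alikes at (253,197), (256,234) and (290,220) lie or stand outside the block. The switch is at (203,353). The one in the block's hole with a red bar fits the description. I'll confirm it in an enlarged crop.

```bash
python3 - <<'E'
from h import *
np.set_printoptions(precision=4,suppress=True)
im=robot.get_image("top"); I=im["img"]
a=cv2.resize(I[150:230,180:250],None,fx=5.6,fy=5.6,interpolation=cv2.INTER_CUBIC)
b=cv2.resize(I[165:245,318:388],None,fx=5.6,fy=5.6,interpolation=cv2.INTER_CUBIC)
save("crop1.png",np.hstack([a,b]))
for t in ["red_handle","red_handle_pointer","switch_mouth","switch","switch_hub"]:
    for x in robot.outline_of("top",t)[:2]:
        p=x["pixels"].astype(np.uint8);c=max(cv2.findContours(p,0,2)[0],key=len)
        print(t,x["score"],x["centre"],cv2.minAreaRect(c))
hsv=cv2.cvtColor(I,cv2.COLOR_RGB2HSV)
m=((hsv[...,0]<6)|(hsv[...,0]>172))&(hsv[...,1]>150)&(hsv[...,2]>60); m[:150]=0;m[230:]=0;m[:,:180]=0;m[:,250:]=0
r,c=np.nonzero(m);print("red",r.mean(),c.mean(),len(r),r.min(),r.max())
g=(hsv[...,0]>45)&(hsv[...,0]<80)&(hsv[...,1]>110); g[:165]=0;g[245:]=0;g[:,:318]=0;g[:,388:]=0
r,c=np.nonzero(g);print("green",r.mean(),c.mean(),len(r),atz(im,r.mean(),c.mean(),.06))
E
```

```text
red_handle 0.82 [252.8, 198.0] ((196.30003356933594, 252.9000244140625), (13.86362075805664, 21.913467407226562), 26.56505012512207)
red_handle 0.78 [252.6, 235.0] ((233.9000244140625, 255.7000274658203), (15.652474403381348, 15.652474403381348), 26.56505012512207)
red_handle_pointer 0.81 [252.4, 196.4] ((196.5, 252.5), (23.0, 15.0), 90.0)
red_handle_pointer 0.67 [288.6, 222.2] ((218.5, 289.5), (15.0, 21.0), 90.0)
switch_mouth 0.69 [198.8, 352.5] ((353.419677734375, 202.3163604736328), (51.53384780883789, 44.83444595336914), 66.37062072753906)
switch 0.64 [204.7, 353.6] ((353.6722412109375, 202.66421508789062), (52.42924499511719, 44.70398712158203), 66.25050354003906)
switch_hub 0.84 [202.2, 352.7] ((353.5484619140625, 202.26150512695312), (51.47554397583008, 43.780128479003906), 66.50143432617188)
red 207.25547445255475 216.37956204379563 137 195 217
green 196.5 367.5 4 [ 0.5538 -0.2262  0.06  ]
```

View pics/crop1.png

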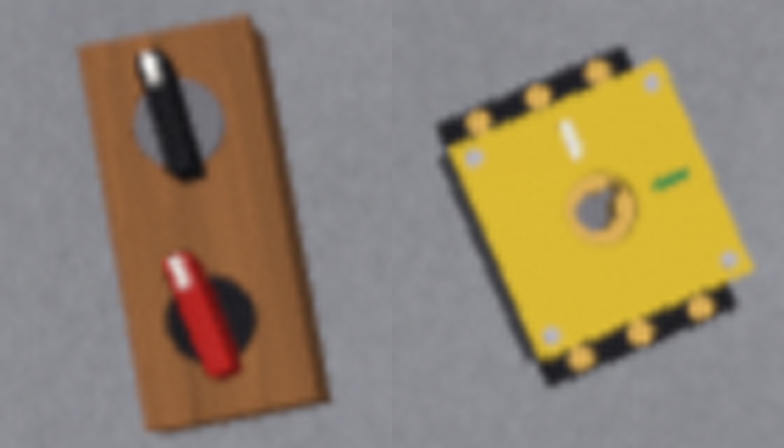

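The crop confirms it. The red bar on a black flange in the block has its white pointer up-left, at about (196,211). The switch shows the white OFF bar up-left and the green ON bar to the right. A dark keyway notch shows up-right of the hub.

```bash
python3 - <<'E'
from h import *
np.set_printoptions(precision=4,suppress=True)
im=robot.get_image("top")
f=lambda u,v,z,o=(150,180):atz(im,o[0]+v/5.6-.4,o[1]+u/5.6-.4,z)
print("flange",f(212,320,.064),"black",f(180,123,.064))
a,b=f(176,258,.098),f(214,363,.098);print("bar",a,b,(a+b)/2,np.degrees(np.arctan2(*(a-b)[1::-1])),np.linalg.norm(a-b))
s=lambda u,v,z=.06:f(u-392,v,z,(165,318))
c=[s(*p) for p in [(447,147),(660,60),(752,268),(540,360)]]
print("cover",np.mean(c,0),[np.degrees(np.arctan2(*(c[i]-c[j])[1::-1])) for i,j in [(0,3),(1,2)]],[np.linalg.norm(c[i]-c[i-1]) for i in range(4)])
print("mouth",s(601,208), "W",s(570,140),"G",s(670,180),"key",s(616,190,.046))
E
```

```text
flange [0.5317 0.175  0.064 ] black [0.6267 0.19   0.064 ]
bar [0.5584 0.1856 0.098 ] [0.5095 0.1681 0.098 ] [0.5339 0.1768 0.098 ] 19.661724883096277 0.052000311798496394
cover [ 0.54   -0.1918  0.06  ] [np.float64(22.39444535029032), np.float64(22.315687602766147)] [np.float64(0.11059382221157867), np.float64(0.11006039418982162), np.float64(0.10826271417203963), np.float64(0.10989841484222221)]
mouth [ 0.5402 -0.1924  0.06  ] W [ 0.573  -0.1784  0.06  ] G [ 0.5531 -0.2255  0.06  ] key [ 0.5499 -0.2021  0.046 ]
```

Emit:
servo_tool --series '[[[0.4,0.8,0.2,0,0,0,100],[0.6,0.8,0.2,0,0,0,100],[0.8,0.8,0,0,0,0,100],[0.8,0.9,0,0,0,0,100],[0.8,0.9,0,0,0,0,100],[0.8,0.9,0,0,0,0,100],[0.6,1,0,0,0,0,100],[0.6,1,0,0,0,0,100]]]'

```text
time: 1.85
ee_pos: [0.4845, -0.2572, 0.2515]
tool_rot: [3.097, 0.523, 0.001]
contact_force: [0.8, -0.6, 0.1]
gripper_width: 1.0
finger_force: 0.0
```

Emit:
servo_tool --series '[[[0.3,1,0,0,0,0,100],[0.3,1,0,0,0,0,100],[0.2,1,0,0,0,0,100],[0.15,1,0,0,0,0,100],[0,1,0,0,0,0,100],[0,1,-0.1,0,0,0,100],[0,1,-0.3,0,0,0,100],[0,1,-0.6,0,0,0,100]]]'

```text
time: 2.85
ee_pos: [0.5319, 0.143, 0.2019]
tool_rot: [-3.098, -0.523, -0.005]
contact_force: [1.3, -0.3, 0.4]
gripper_width: 1.004
finger_force: 0.0
```

Emit:
servo_tool --series '[[[0,0.6,-0.4,0,0,0,100],[0,0,0,0,0,0,100]]]'

```text
time: 3.1
ee_pos: [0.5301, 0.1728, 0.1799]
tool_rot: [3.097, 0.528, -0.004]
contact_force: [0.3, 0.1, -0.3]
gripper_width: 0.999
finger_force: 0.0
```

```bash
python3 - <<'E'
from h import *
np.set_printoptions(precision=4,suppress=True)
im=robot.get_image("wrist"); save("w1.png",im["img"]); s=robot.sense();print(s["ee_pos"],s["tool_rot"],s["joint_positions"])
hsv=cv2.cvtColor(im["img"],cv2.COLOR_RGB2HSV)
np.save("w1.npy",im["img"]); print(ray(im,210,280))
for p in [(.5584,.1856,.098),(.5095,.1681,.098),(.5339,.1768,.098)]: print(proj(im,p))
m=((hsv[...,0]<5)|(hsv[...,0]>172))&(hsv[...,1]>150)&(hsv[...,2]>60)
n,l,st,ce=cv2.connectedComponentsWithStats(m.astype(np.uint8))
for i in range(1,n):
  if st[i,4]>150: print(st[i],ce[i],cv2.minAreaRect(np.argwhere(l==i)[:,::-1].astype(np.float32)))
import pickle;pickle.dump(im,open("w1.pkl","wb"))
E
```

```text
[0.5306 0.1717 0.1808] [ 3.097   0.5265 -0.0019] [ 0.2587  0.4115  1.8615 -0.0001  0.8698  1.4928]
(array([0.5986, 0.1962, 0.3224]), array([-0.2819, -0.089 , -0.9554]))
[168.8446 278.1894]
[243.0415 279.0056]
[207.2064 278.6564]
[ 267  161   24   91 1584] [279.3902 208.7121] ((279.41229248046875, 205.92153930664062), (90.19425201416016, 21.245018005371094), 86.8201675415039)
```

View pics/w1.png

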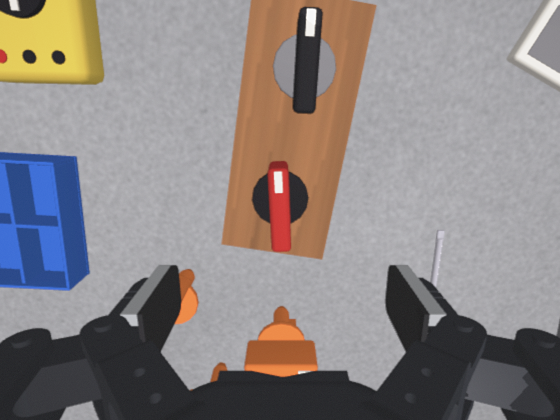

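The wrist view shows the red bar with its stripe at (180,278) and flange centre near (197,280). The orange ones are well to the rear.

```bash
python3 - <<'E'
from h import *
import pickle
np.set_printoptions(precision=4,suppress=True)
im=pickle.load(open("w1.pkl","rb"));I=im["img"]
a=atz(im,171,278.5,.098);b=atz(im,250,281.5,.098)
print(a,b,(a+b)/2,np.linalg.norm(a-b),np.degrees(np.arctan2(*(a-b)[1::-1])))
print("fl",atz(im,197,280,.064))
hsv=cv2.cvtColor(I,cv2.COLOR_RGB2HSV)
for c in (279,281): print([(r,*I[r,c]) for r in list(range(158,176,2))+list(range(242,256,2))])
dark=(I.max(2)<45);dark[:150]=0;dark[250:]=0;dark[:,:225]=0;dark[:,330:]=0
r,c=np.nonzero(dark);print(r.min(),r.max(),c.min(),c.max(),atz(im,(r.min()+r.max())/2,(c.min()+c.max())/2,.064))
E
```

```text
[0.5571 0.1849 0.098 ] [0.5051 0.1648 0.098 ] [0.5311 0.1748 0.098 ] 0.05576897771809203 21.229492568047267
fl [0.5322 0.1756 0.064 ]
[(158, np.uint8(163), np.uint8(115), np.uint8(80)), (160, np.uint8(156), np.uint8(105), np.uint8(73)), (162, np.uint8(128), np.uint8(39), np.uint8(38)), (164, np.uint8(130), np.uint8(41), np.uint8(39)), (166, np.uint8(130), np.uint8(39), np.uint8(38)), (168, np.uint8(156), np.uint8(48), np.uint8(46)), (170, np.uint8(193), np.uint8(75), np.uint8(71)), (172, np.uint8(243), np.uint8(245), np.uint8(241)), (174, np.uint8(242), np.uint8(241), np.uint8(238)), (242, np.uint8(204), np.uint8(61), np.uint8(58)), (244, np.uint8(204), np.uint8(59), np.uint8(57)), (246, np.uint8(203), np.uint8(59), np.uint8(56)), (248, np.uint8(204), np.uint8(60), np.uint8(57)), (250, np.uint8(191), np.uint8(56), np.uint8(53)), (252, np.uint8(173), np.uint8(121), np.uint8(101)), (254, np.uint8(177), np.uint8(176), np.uint8(180))]
[(158, np.uint8(162), np.uint8(114), np.uint8(80)), (160, np.uint8(155), np.uint8(105), np.uint8(74)), (162, np.uint8(130), np.uint8(40), np.uint8(39)), (164, np.uint8(130), np.uint8(41), np.uint8(38)), (166, np.uint8(131), np.uint8(40), np.uint8(39)), (168, np.uint8(157), np.uint8(46), np.uint8(44)), (170, np.uint8(193), np.uint8(70), np.uint8(66)), (172, np.uint8(234), np.uint8(209), np.uint8(201)), (174, np.uint8(235), np.uint8(211), np.uint8(203)), (242, np.uint8(205), np.uint8(60), np.uint8(58)), (244, np.uint8(205), np.uint8(61), np.uint8(58)), (246, np.uint8(204), np.uint8(60), np.uint8(57)), (248, np.uint8(205), np.uint8(61), np.uint8(58)), (250, np.uint8(190), np.uint8(56), np.uint8(53)), (252, np.uint8(172), np.uint8(121), np.uint8(90)), (254, np.uint8(171), np.uint8(170), np.uint8(174))]
176 220 253 306 [0.5313 0.1757 0.064 ]
```

Emit:
servo_tool --series '[[[0,0.08,-0.4,0,0,0.035,60],[0,0,-0.6,0,0,0,60],[0,0,-0.6,0,0,0,60],[0,0,-0.4,0,0,0,55],[0,0,-0.2,0,0,0,40],[0,0,0,0,0,0,0],[0,0,0,0,0,0,0],[0,0,0,0,0,0,0]]]' --grip_force 60

```text
time: 4.15
ee_pos: [0.5316, 0.1752, 0.0721]
tool_rot: [-3.088, -0.578, -0.002]
contact_force: [-0.0, -0.3, -0.7]
gripper_width: 0.149
finger_force: 58.4
```

Emit:
servo_tool --series '[[[0,0,0.5,0,0,0,0],[0,0,0.9,0,0,0,0],[0,0,0.9,0,0,-0.05,0],[0,-0.6,0.3,0,0,-0.1,0],[0.1,-0.9,0,0,0,-0.1,0],[0.07,-0.9,0,0,0,-0.1,0],[0,-0.9,0,0,0,-0.1,0],[0,-0.9,0,0,0,-0.1,0]]]'

```text
time: 5.15
ee_pos: [0.5395, -0.0363, 0.2018]
tool_rot: [-3.128, 0.288, -0.001]
contact_force: [0.3, 0.2, -0.9]
gripper_width: 0.154
finger_force: 58.6
```

Emit:
servo_tool --series '[[[0,-0.9,0,0,0,0,0],[0,-0.9,0,0,0,0,0],[0,-0.8,0,0,0,0,0],[0,-0.5,0,0,0,0,0],[0,0,0,0,0,0,0]]]'

```text
time: 5.78
ee_pos: [0.5396, -0.1915, 0.2016]
tool_rot: [3.128, -0.286, 0.001]
contact_force: [0.7, 0.5, -0.7]
gripper_width: 0.151
finger_force: 58.7
```

```bash
python3 - <<'E'
from h import *
import pickle
np.set_printoptions(precision=4,suppress=True)
im=robot.get_image("wrist"); save("w2.png",im["img"]); pickle.dump(im,open("w2.pkl","wb"));s=robot.sense();print(s["ee_pos"],s["tool_rot"],s["contact_force"],s["gripper_width"],s["joint_positions"])
print(proj(im,(.540,-.192,.06)),proj(im,(.540,-.192,.046)))
E
```

```text
[ 0.5395 -0.1904  0.2016] [-3.1286  0.2849 -0.0004] [-0.3224  1.0464 -2.0038] 0.1510821464766408 [-0.3923  0.4044  1.8103  0.0001  0.9266  1.36  ]
[192.437  283.0927] [188.5353 283.0898]
```

View pics/w2.png

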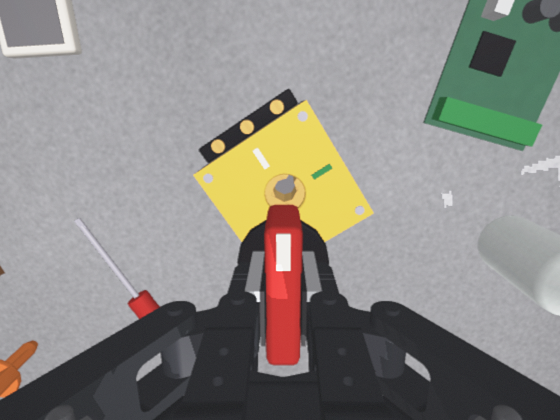

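The wrist view over the switch shows the handle held straight, stripe at (250,283). The mouth is near (190,285) with the keyway notch up-right at about (181,291).

```bash
python3 - <<'E'
from h import *
import pickle
im=pickle.load(open("w2.pkl","rb"))
save("crop2.png",cv2.resize(im["img"][140:240,225:345],None,fx=6,fy=6,interpolation=cv2.INTER_CUBIC))
E
```

```text
(no output)
```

View pics/crop2.png

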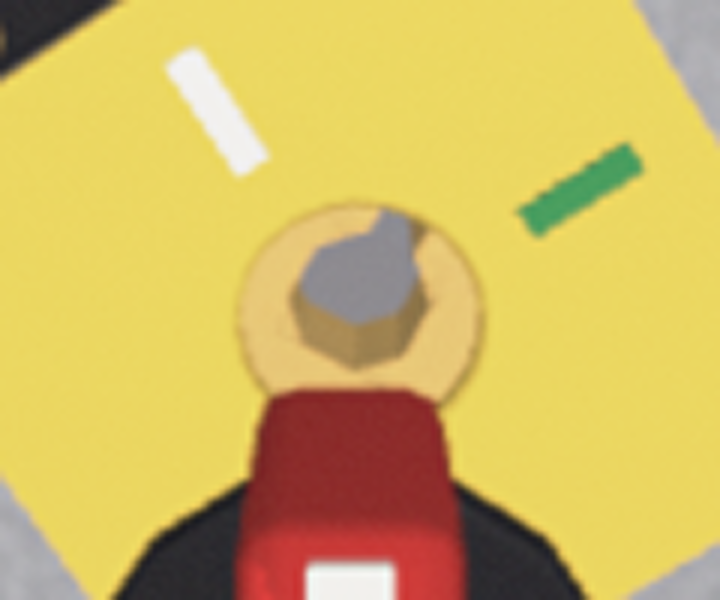

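```bash
python3 - <<'E'
from h import *
import pickle
np.set_printoptions(precision=4,suppress=True)
im=pickle.load(open("w2.pkl","rb"))
f=lambda u,v,z:atz(im,140+v/6-.4,225+u/6-.4,z)
c=f(361,320,.06);print("mouth",c, [f(*p,.06) for p in [(238,318),(484,318),(361,202)]])
W=f(217,110,.06);G=f(581,190,.06);K=f(403,220,.046)
ang=lambda p,c:np.degrees(np.arctan2(p[1]-c[1],p[0]-c[0]))
print(W,G,K,ang(W,c),ang(G,c),ang(K,c),ang(K,(.540,-.192)))
w1,w2=f(184,55,.06),f(253,167,.06);g1,g2=f(633,157,.06),f(528,223,.06)
print(ang(w1,w2),ang(g1,g2))
A=np.array([[w1[1]-w2[1],-(w1[0]-w2[0])],[g1[1]-g2[1],-(g1[0]-g2[0])]]);print(np.linalg.solve(A,[A[0]@w2[:2],A[1]@g2[:2]]))
E
```

```text
mouth [ 0.5393 -0.1933  0.06  ] [array([ 0.5427, -0.1764,  0.06  ]), array([ 0.5365, -0.2103,  0.06  ]), array([ 0.5558, -0.1963,  0.06  ])]
[ 0.5718 -0.1794  0.06  ] [ 0.5519 -0.2264  0.06  ] [ 0.5494 -0.2014  0.046 ] 23.20418423011456 -69.1116378312667 -38.806212157749606 -45.02954938616306
20.36209721457122 -67.4858822467239
[ 0.5378 -0.1921]
```

Emit:
servo_tool --series '[[[0,-0.05,-0.3,0,0,-0.17,0],[0,0,-0.5,0,0,-0.17,0],[0,0,-0.5,0,0,0,0],[0,0,-0.2,0,0,0,0],[0,0,0,0,0,0,0]]]'

```text
time: 6.45
ee_pos: [0.5395, -0.1918, 0.1262]
tool_rot: [-3.036, 0.806, 0.001]
contact_force: [0.6, 0.1, -2.1]
gripper_width: 0.152
finger_force: 58.7
```

Emit:
servo_tool --series '[[[0,0,-0.1,0,0,0,0],[0,0,-0.1,0,0,0,0],[0,0,-0.1,0,0,0,0],[0,0,0,0,0,0,0]]]'

```text
time: 6.95
ee_pos: [0.5393, -0.1923, 0.1109]
tool_rot: [-3.036, 0.808, 0.001]
contact_force: [-0.6, 0.4, -2.1]
gripper_width: 0.155
finger_force: 58.7
```

Emit:
servo_tool --series '[[[0,0,-0.08,0,0,0,0],[0,0,-0.08,0,0,0,0],[0,0,-0.08,0,0,0,0],[0,0,-0.06,0,0,0,0],[0,0,-0.03,0,0,0,0],[0,0,0,0,0,0,0]]]'

```text
time: 7.7
ee_pos: [0.5395, -0.1924, 0.0947]
tool_rot: [-3.036, 0.808, 0.0]
contact_force: [-0.9, 0.5, -1.2]
gripper_width: 0.148
finger_force: 58.7
```

Entered the bore with no side force. Now creep down until the key touches.

Emit:
servo_tool --series '[[[0,0,-0.03,0,0,0,0],[0,0,-0.03,0,0,0,0],[0,0,0,0,0,0,0]]]'

```text
time: 8.07
ee_pos: [0.5395, -0.1924, 0.0917]
tool_rot: [-3.036, 0.808, 0.0]
contact_force: [-0.0, 0.2, -2.2]
gripper_width: 0.153
finger_force: 58.7
```

Emit:
servo_tool --series '[[[0,0,-0.02,0,0,0,0],[0,0,0,0,0,0,0]]]'

```text
time: 8.32
ee_pos: [0.5396, -0.1924, 0.0908]
tool_rot: [-3.036, 0.808, 0.0]
contact_force: [-0.2, 0.9, -1.2]
gripper_width: 0.148
finger_force: 58.7
```

Emit:
servo_tool --series '[[[0,0,-0.02,0,0,0,0],[0,0,0,0,0,0,0]]]'

```text
time: 8.57
ee_pos: [0.5397, -0.1924, 0.0898]
tool_rot: [3.036, -0.808, 0.0]
contact_force: [-1.0, 0.2, -1.0]
gripper_width: 0.152
finger_force: 58.9
```

Emit:
servo_tool --series '[[[0,0,-0.02,0,0,0,0],[0,0,0,0,0,0,0]]]'

```text
time: 8.82
ee_pos: [0.5398, -0.1925, 0.0892]
tool_rot: [3.036, -0.808, 0.001]
contact_force: [-1.0, 0.5, 7.7]
gripper_width: 0.152
finger_force: 60.2
```

Emit:
servo_tool --series '[[[0,0,0,0,0,-0.035,0],[0,0,0,0,0,-0.035,0]]]'

```text
time: 9.07
ee_pos: [0.5399, -0.1922, 0.0892]
tool_rot: [-3.005, 0.916, -0.001]
contact_force: [0.6, 3.5, 7.3]
gripper_width: 0.157
finger_force: 59.8
```

Emit:
servo_tool --series '[[[0,0,0,0,0,-0.035,0],[0,0,0,0,0,-0.035,0]]]'

```text
time: 9.32
ee_pos: [0.5399, -0.1923, 0.0891]
tool_rot: [-2.971, 1.02, -0.001]
contact_force: [0.3, 2.7, 3.9]
gripper_width: 0.154
finger_force: 59.6
```

Emit:
servo_tool --series '[[[0,0,0,0,0,-0.035,0],[0,0,0,0,0,0,0]]]'

```text
time: 9.57
ee_pos: [0.5394, -0.1924, 0.0886]
tool_rot: [2.953, -1.071, -0.001]
contact_force: [0.4, 0.1, -1.7]
gripper_width: 0.154
finger_force: 58.7
```

Emit:
servo_tool --series '[[[0,0,0,0,0,-0.035,0],[0,0,0,0,0,0,0]]]'

```text
time: 9.82
ee_pos: [0.5395, -0.1924, 0.0887]
tool_rot: [2.934, -1.123, -0.0]
contact_force: [0.4, 0.0, -1.7]
gripper_width: 0.154
finger_force: 58.7
```

The force vanished, so the key is over the keyway. This agrees with the camera's estimate of about -42°. Lower gently.

Emit:
servo_tool --series '[[[0,0,-0.02,0,0,0,0],[0,0,-0.02,0,0,0,0],[0,0,0,0,0,0,0]]]'

```text
time: 10.2
ee_pos: [0.5395, -0.1924, 0.0867]
tool_rot: [-2.935, 1.122, 0.0]
contact_force: [0.6, 0.6, -2.2]
gripper_width: 0.154
finger_force: 58.7
```

Emit:
servo_tool --series '[[[0,0,-0.03,0,0,0,0],[0,0,-0.03,0,0,0,0],[0,0,0,0,0,0,0]]]'

```text
time: 10.58
ee_pos: [0.5395, -0.1924, 0.0836]
tool_rot: [2.935, -1.122, -0.0]
contact_force: [0.1, -0.1, -1.5]
gripper_width: 0.148
finger_force: 58.7
```

Emit:
servo_tool --series '[[[0,0,-0.05,0,0,0,0],[0,0,-0.05,0,0,0,0],[0,0,-0.04,0,0,0,0],[0,0,0,0,0,0,0]]]'

```text
time: 11.08
ee_pos: [0.5395, -0.1924, 0.0766]
tool_rot: [-2.935, 1.122, 0.001]
contact_force: [1.1, 0.8, -0.9]
gripper_width: 0.152
finger_force: 58.7
```

Emit:
servo_tool --series '[[[0,0,-0.03,0,0,0,0],[0,0,-0.02,0,0,0,0],[0,0,0,0,0,0,0]]]'

```text
time: 11.45
ee_pos: [0.5396, -0.1923, 0.0742]
tool_rot: [-2.935, 1.122, 0.0]
contact_force: [-0.2, 0.0, -1.3]
gripper_width: 0.149
finger_force: 58.7
```

Emit:
servo_tool --series '[[[0,0,-0.02,0,0,0,0],[0,0,0,0,0,0,0]]]'

```text
time: 11.7
ee_pos: [0.5397, -0.1924, 0.0739]
tool_rot: [2.935, -1.122, 0.001]
contact_force: [-3.1, 1.8, 9.5]
gripper_width: 0.155
finger_force: 60.4
```

Emit:
servo_tool --series '[[[0,0,-0.01,0,0,0,0],[0,0,0,0,0,0,0]]]'

```text
time: 11.95
ee_pos: [0.5397, -0.1924, 0.0738]
tool_rot: [2.935, -1.122, 0.001]
contact_force: [-5.3, 1.2, 18.6]
gripper_width: 0.148
finger_force: 61.9
```

Emit:
servo_tool --series '[[[0,0,0.015,0,0,-0.05,0],[0,0,0,0,0,-0.07,0],[0,0,0,0,0,-0.07,0],[0,0,0,0,0,-0.07,0],[0,0,0,0,0,-0.07,0],[0,0,0,0,0,-0.07,0],[0,0,0,0,0,-0.04,0],[0,0,0,0,0,0,0]]]'

```text
time: 12.95
ee_pos: [0.5403, -0.1927, 0.0739]
tool_rot: [-2.619, 1.734, -0.002]
contact_force: [2.1, -1.8, 2.8]
gripper_width: 0.151
finger_force: 59.3
```

```bash
python3 - <<'E'
from h import *
s=robot.sense();print(s["tool_rot"],s["wrist_torque"],s["contact_force"],s["ee_pos"],2*np.degrees(np.arctan2(s["tool_rot"][1],s["tool_rot"][0])))
im=robot.get_image("wrist");save("w3.png",im["img"])
im=robot.get_image("top");I=im["img"]
save("t3.png",cv2.resize(I[165:245,318:388],None,fx=7,fy=7,interpolation=cv2.INTER_CUBIC))
E
```

```text
[-2.61916954e+00  1.73443290e+00 -2.27145250e-03] [-0.36287202 -0.32388075  0.12491721] [ 2.11636051 -1.75802776  2.79720127] [ 0.54026754 -0.1927212   0.07389183] 292.9743756382745
```

View pics/w3.png

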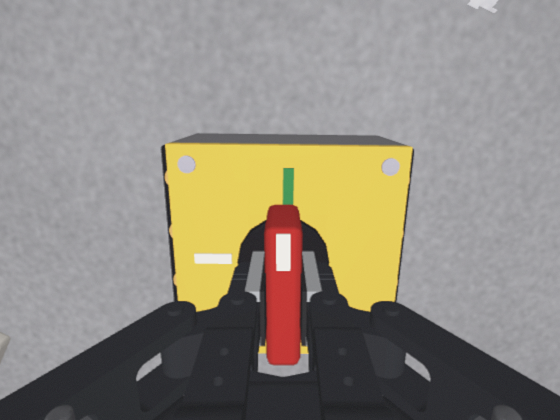

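The pointer stands within a degree or two of the green bar, which is at (186,289) against the bar's centre column 283. A slight further turn, then release.

Emit:
servo_tool --series '[[[0,0,0,0,0,-0.03,0],[0,0,0,0,0,0,0],[0,0,0,0,0,0,0]]]'

```text
time: 13.42
ee_pos: [0.5402, -0.1927, 0.0739]
tool_rot: [-2.592, 1.775, -0.002]
contact_force: [3.4, -3.3, 5.1]
gripper_width: 0.147
finger_force: 59.7
```

```bash
python3 - <<'E'
from h import *
s=robot.sense();print(s["wrist_torque"],s["contact_force"],2*np.degrees(np.arctan2(s["tool_rot"][1],s["tool_rot"][0]))-360)
E
```

```text
[-0.56800949 -0.47739897  0.15572897] [ 3.38297172 -3.33271161  5.09606504] -68.81214489847389
```

Emit:
servo_tool --series '[[[0,0,0,0,0,0,30],[0,0,0,0,0,0,60],[0,0,0,0,0,0,80],[0,0,0,0,0,0,80],[0,0,0.4,0,0,0,80],[0,0,0.8,0,0,0,80],[0,0,0.9,0,0,0,80],[0,0,0,0,0,0,80]]]'

```text
time: 14.42
ee_pos: [0.5414, -0.1931, 0.1818]
tool_rot: [-2.592, 1.774, -0.009]
contact_force: [0.0, -0.5, 0.4]
gripper_width: 0.8
finger_force: 0.0
```

```bash
python3 - <<'E'
from h import *
np.set_printoptions(precision=4,suppress=True)
im=robot.get_image("wrist");save("w4.png",im["img"]);import pickle;pickle.dump(im,open("w4.pkl","wb"))
print(robot.sense()["ee_pos"])
hsv=cv2.cvtColor(im["img"],cv2.COLOR_RGB2HSV)
m=((hsv[...,0]<5)|(hsv[...,0]>172))&(hsv[...,1]>150)&(hsv[...,2]>60)
n,l,st,ce=cv2.connectedComponentsWithStats(m.astype(np.uint8));i=1+st[1:,4].argmax();print(st[i])
for z,k in ((.1,"bar"),):
  rows=np.arange(st[i,1]+22,st[i,1]+st[i,3]-4)
  P=np.array([atz(im,r,np.nonzero(l[r]==i)[0][[0,-1]].mean(),z) for r in rows])
  d=np.polyfit(P[:,1],P[:,0],1);print("bar",-np.degrees(np.arctan2(1,-d[0])),P[0],P[-1])
g=(hsv[...,0]>45)&(hsv[...,0]<85)&(hsv[...,1]>110);n,l,st,ce=cv2.connectedComponentsWithStats(g.astype(np.uint8))
for i in range(1,n):
  if st[i,4]>60:
    c=ce[i];p=atz(im,c[1],c[0],.06);print("green",c,p,np.degrees(np.arctan2(p[1]+.1925,p[0]-.5395)))
E
```

```text
[ 0.5404 -0.1927  0.1799]
[ 274  166   22   89 1509]
bar -67.15913760741907 [ 0.548  -0.2109  0.1   ] [ 0.531 -0.17   0.1  ]
green [312.8696   2.4493] [ 0.573  -0.3289  0.06  ] -76.18770342461862
green [286.5909 153.1273] [ 0.5526 -0.228   0.06  ] -69.70999870809895
green [ 11.4286 276.8312] [ 0.731  -0.0472  0.06  ] 37.19478359196995
```

View pics/w4.png

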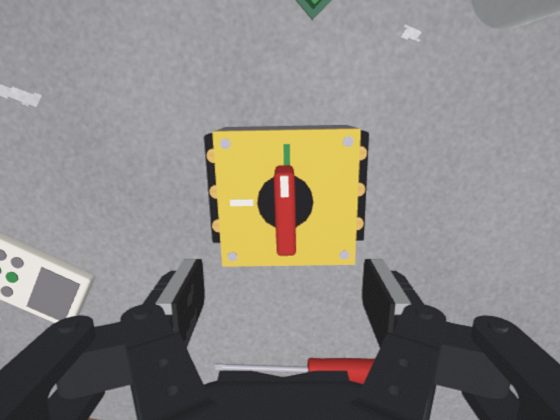

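The final view shows the handle seated at (205,285) with its stripe toward the green bar at (153,287). The bar measures about -67°, against -67.6° for ON, and the seated height matches home. Nothing touches it, so I'm handing in.

```bash
python3 -c "
from bench import robot
print(robot.finish_job())"
```

```text
the job is handed in; nothing more can be done
None
```

The red handle is keyed into the rotary switch and seated flush, its pointer is turned to ON (within about 1–2° by camera), and the gripper has let go; the job was handed in at about 14.5 s with no verdict returned.

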